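# Tip the drainage stones into the tray's corner

## Task

Lift the small steel pail by its handle off the raised step of the dark grey potting tray and set it down gently, upright, on the table beside the tray. Then take the tray by the steel bar over its step corner and tilt it until all five loose stones have slid together into the opposite corner, without touching the stones, spilling any, or disturbing the jar, the clay pot and the brush. Finish while still holding the tray tilted by the bar, still, with the stones in that corner: do not put it down, let it go or prop it on anything (its low corner may stay on the table).

Things in the scene. Friction and masses are not known exactly. Their poses are not given: they have to be found in the camera images.
- tray: Square dark grey open plastic tray, loose: 250 x 250 mm, walls 5 mm thick, 45 mm high, floor 5 mm thick, 0.4 kg. Origin under its centre on the underside; z up, x and y along the walls. The corner at (-x, +y) is a solid step 95 x 95 mm, its top 45 mm above the underside, with a steel carrying bar over it. The opposite corner (+x, -y) is the gathering corner. The remaining floor is open.
- tray_handle (a point): Middle of the tray's carrying bar: round steel, 10 mm diameter, 58 mm long, on two 10 mm posts, axis 92 mm above the tray's underside, running across the step corner square to the line to the gathering corner. In the tray frame (-100.5, 100.5, 92) mm; 42 mm clear below it. Lifting here tips the tray about its low corner.
- tray_corner (a point): The gathering corner: the inside corner at floor level, in the tray frame at (120, -120, 5) mm. The outer corner on the underside, about which the tray tips, lies at (125, -125, 0) mm.
- pail: Small empty steel pail, 64 mm across the rim, 52 mm across the foot, 70 mm high, about 0.25 kg, with a fixed (not folding) arch handle that stands 126 mm high in all. It starts on the tray's step. Origin at the centre of its underside, z up; the handle's arch spans along its y axis.
- pail_handle (a point): Middle of the straight top of the pail's arch handle: a round bar 8 mm in diameter, 44 mm long along the pail's y axis, its axis 122 mm above the pail's underside.
- jar: Bystander: glass jar with a white lid, 64 mm across, 85 mm high. Origin at the centre of its underside.
- clay_pot: Bystander: open terracotta pot, 100 mm across, 70 mm high. Origin at the centre of its underside.
- brush: Bystander: flat hand brush lying on the table, long axis along its x, about 200 mm long. Origin at the middle, on its underside.
- stone0_mid (a point): Middle of one of the five smooth grey drainage stones lying loose on the tray's floor: about 24 mm across and 15 mm high, 15 g. They are slippery and all slide down to the gathering corner once the tray is tipped towards it by some 25 to 35 degrees.
- stone1_mid (a point): Middle of one of the five smooth grey drainage stones lying loose on the tray's floor: about 22 mm across and 14 mm high, 15 g. They are slippery and all slide down to the gathering corner once the tray is tipped towards it by some 25 to 35 degrees.
- stone2_mid (a point): Middle of one of the five smooth grey drainage stones lying loose on the tray's floor: about 25 mm across and 16 mm high, 15 g. They are slippery and all slide down to the gathering corner once the tray is tipped towards it by some 25 to 35 degrees.
- stone3_mid (a point): Middle of one of the five smooth grey drainage stones lying loose on the tray's floor: about 23 mm across and 15 mm high, 15 g. They are slippery and all slide down to the gathering corner once the tray is tipped towards it by some 25 to 35 degrees.
- stone4_mid (a point): Middle of one of the five smooth grey drainage stones lying loose on the tray's floor: about 24 mm across and 14 mm high, 15 g. They are slippery and all slide down to the gathering corner once the tray is tipped towards it by some 25 to 35 degrees.
There are look-alikes about, which are no part of the job. Leave any blue look-alike of the pail alone.

How it is judged:
By the outcome, as a careful person would: the job done as asked, in the order asked, and still so for the second after the job is handed in, while the arm keeps its last pose, push and grip.
It also fails if it takes over 51 s, if anything falls off the work surface, if the arm or the gripper's body presses on something with over 40 N, if the wrist force passes 120 N, or if a joint passes its speed limit or range.

## Robot

A 7-joint arm with a two-finger parallel gripper is mounted at the origin on the work surface. World frame = base frame: x ahead of the robot, y to its left, z up, the work surface at z = 0. Lengths are in mm, angles in rad, forces in N, time in s.
With the tool pointing down it reaches from about 425 to 1025 mm from the base axis. Payload 3.6 kg.
Tool frame: the origin (TCP) lies at the very end of the fingers, on their centre line; the grasp point (between the pads) lies 19 mm behind it (manip.grasp_offset is the distance from the TCP to the grasp point, in mm); x points along the fingers, y is the direction in which the jaws open and shut, and the axes are right-handed (so a half turn about x gives the same grasp; the last joint's range is limited). The gripper opens to 85 mm and grips with 20 to 120 N. Pads are 22 mm wide; open, the fingers measure 114 mm over their backs; the gripper's body (76 mm by 85 mm) begins 54 mm behind the grasp point. The pads swing forward as they close: fully open they stand 13 mm farther back than shut.
Start: joints at [-1.226, 0.591, 0.048, 1.609, -0.033, 0.943, -0.034], TCP at [308.015, 656.32, 231.302] pointing down, gripper open.
Joint ranges: [-2.69, 2.69], [-0.47, 2.24], [-1.27, 1.36], [0.19, 2.51], [-1.53, 4.68], [0.08, 2.07], [-3.09, 3.09]. Speed limits (rad/s): [2.57, 2.57, 3.14, 3.14, 3.14, 3.14, 3.14].

## Interface

Orientations are given as a rotation vector (axis times angle).
In Python, from bench import status, get_image, job_done, find_in, manip gives the robot as it stands.
- The arm moves only by the tool arm_command, never from a script. Its argument "commands" is a list that holds one entry, the list of rows, each a list of 5 numbers: the shift along the tool's x, y, z in units of 25 mm (1.0 is 25 mm), then the turn about the tool's x in units of 6 degrees (1.0 is 6 degrees), then the opening, from -1 (shut) to 1 (fully open). A call has 1 to 20 rows; each row is the pose to reach, as a shift and turn from the pose commanded when the call began, along the tool's axes at that moment; what a row does not reach only later rows make up. A row lasts 1/12 s, in which the tool goes at most 41.7 mm and 7.16 degrees, less where a joint would pass 70% of its speed; a pose out of reach is approached as far as the arm can. A call with a gripper value outside its range is refused whole. The fingers move at their own pace and stop on an object; "force" is the grip in N (left out, the last holds). Time passes only in rows, so rows that repeat a pose let the fingers close. It gives the time, the measured TCP pose, the force and the opening at its end, in the units of the state.
- status.read_state(): the state, without advancing time (a new reading comes with each control period).
- get_image(name): name is "side" or "top" or "wrist"; returns a dict with "frame" (384x512x3 uint8, red, green, blue), "depth" (384x512 float32, mm along the optical axis (not along the pixel's ray), 0 where there is no reading), "K" (3x3 intrinsics, pixels), "k1" (the pictures are not rectified: a ray, as slopes to the right and down, at radius r is drawn at 1 + k1 r^2 times it, then the intrinsics apply), "R" (3x3) and "t" (3): a world point X has camera coordinates R X + t. Camera axes: x right, y down, z forward; pixel columns grow to the right and rows downward; lengths in mm; the calibration is good to about 2 mm. A picture is of the moment at which its call begins.
- job_done(): hands the job in, once; it reports no verdict.
Trained networks look in a picture, given as the dict that the camera call returned (one of the last four; its "shot" number tells which), for a name from the list of things; names that differ only in an ending like _2 or _b are one class to them, and where a whole thing is asked for, a point or a joint stands for the part that bears it (a point fixed in the world has none). Each returns a list of dicts, best first, with "score" (0 to 1); they miss things now and then, are a little off and sometimes report something else, mostly with a low value. They report only what shows in the picture. A call takes as long as a camera call. They do not tell look-alikes from the thing itself.
- find_in(thing, picture): "rect" ([centre column, centre row, width, height] in pixels, round what is visible of it).
The state is a dict: "time_s": time; "joints": joint angles; "joint_velocities": joint speeds; "tau": joint torques, N m; "ee_pos": TCP position; "orientation": TCP orientation; "contact_force": force on the tool from outside, world axes, zero at the start; "ft_torque": the same for the moment, N m; "width": finger opening in mm.
Only numpy, scipy, OpenCV 4.12 (cv2) and the standard library are available. Lean on these libraries where they do the work, as an engineer would, in place of code of your own. Each camera call takes 0.05 s, during which the arm holds its last target.

## Working session

There is one attempt and no reset: what is moved stays moved. The work goes in short steps, Python scripts to look and compute and a tool call to move; the robot and the scene stay as the last step left them, time stands still between calls to the robot, and variables do not carry over. Pictures are saved under pics/ and viewed, and the job is handed in when it is done.

Besides the shell and the picture viewer there is one more tool, called after "Emit:" by a JSON object that holds its "op" and its "data", one argument or row to a line. arm_command: Moves the arm, as the interface text tells. Its arguments: {"type":"object","properties":{"commands":{"type":"array"},"force":{"type":"number"}},"required":["commands"]}

```bash
ls; mkdir -p pics; python3 - <<'E'
from bench import status,get_image,find_in,manip
import cv2,pickle
s=status.read_state();print(s)
print(manip.grasp_offset)
for n in ("side","top","wrist"):
    p=get_image(n);cv2.imwrite(f"pics/a_{n}.png",p["frame"][:,:,::-1]);pickle.dump(p,open(f"a_{n}.pkl","wb"))
    print(n,p["K"].tolist(),p["k1"],p["R"].tolist(),p["t"].tolist())
    for th in ("pail","pail_handle","tray","tray_handle","tray_corner","jar","clay_pot","brush","stone0_mid"):
        print(th,[( [round(float(x)) for x in d["rect"]],round(float(d["score"]),2)) for d in find_in(th,p)][:5])
E
```

```text
pics
{'time_s': 0.0, 'joints': array([-1.22550653,  0.59211051,  0.04832534,  1.60985875, -0.03330317,
        0.94270052, -0.03371298]), 'joint_velocities': array([-0.00168026,  0.00061161,  0.00086507, -0.00039143,  0.00068594,
       -0.00021259, -0.00130663]), 'tau': array([ 1.73307935e-04, -5.48693526e+01,  1.54716399e+00, -1.98129165e+01,
        9.49602487e-03,  8.77648999e-03, -1.33503909e-05]), 'ee_pos': array([307.6617144 , 655.54839039, 230.13418256]), 'orientation': array([ 0.34233263,  1.54362846, -0.34588014]), 'contact_force': array([0.58432915, 0.15525483, 0.20229197]), 'ft_torque': array([-0.03336206, -0.03233838,  0.00653866]), 'width': 85.50195519745411}
18.700000000000003
side [[409.6766220397177, 0.0, 254.66669744166413], [0.0, 409.6766220397177, 198.32536042005762], [0.0, 0.0, 1.0]] -0.12579167984445522 [[0.8267836303882002, -0.5621307267134897, -0.020925453559524264], [-0.390136121235036, -0.5462205832988105, -0.7412400969243286], [0.405243920904175, 0.6210089536111945, -0.6709137381995838]] [-446.34220529067983, 312.2098495185195, 1019.8461584734926]
pail [([1
[... 1080 characters left out ...]
], 0.58), ([122, 169, 24, 64], 0.48)]
clay_pot [([401, 168, 39, 38], 0.79)]
brush [([122, 169, 24, 61], 0.82), ([273, 190, 116, 113], 0.43)]
stone0_mid []
wrist [[335.6157478351785, 0.0, 260.1180648914646], [0.0, 335.6157478351785, 191.93396876287733], [0.0, 0.0, 1.0]] -0.07973984950990398 [[0.42427086882116705, 0.9055353274651851, 2.4129947618141534e-05], [0.8591311176829209, -0.4025375043769048, 0.3160020256246948], [0.2861607109626145, -0.1340497231721711, -0.948758514701627]] [-725.4829322833168, -41.62163846150782, 380.02579987892716]
pail []
pail_handle []
tray []
tray_handle []
tray_corner [([194, 367, 19, 10], 0.52)]
jar []
clay_pot []
brush [([193, 367, 19, 12], 0.63)]
stone0_mid []
```

```bash
python3 - <<'E'
import cv2
a=cv2.imread("pics/a_side.png");b=cv2.imread("pics/a_top.png")
cv2.imwrite("pics/a_side_crop.png",cv2.resize(a[120:370,130:430],None,fx=2.4,fy=2.4,interpolation=2))
cv2.imwrite("pics/a_top_crop.png",cv2.resize(b[100:320,90:440],None,fx=2.2,fy=2.2,interpolation=2))
E
```

```text
(no output)
```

View pics/a_side_crop.png

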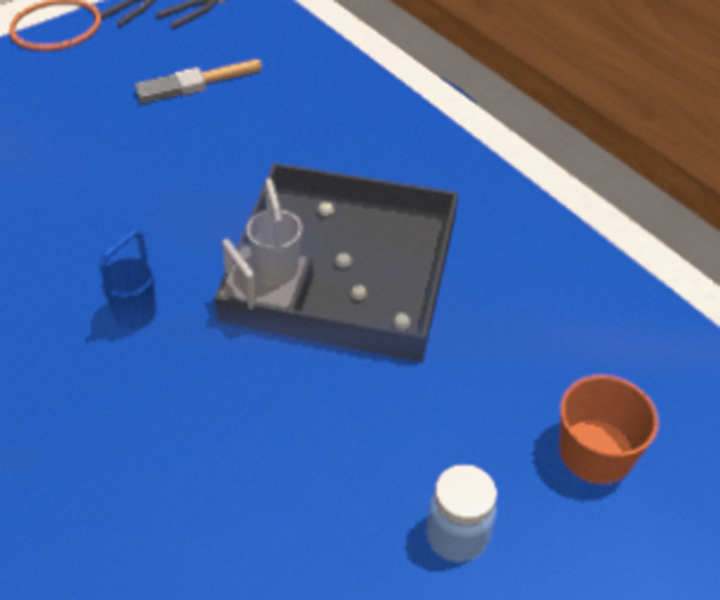

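View pics/a_top_crop.png

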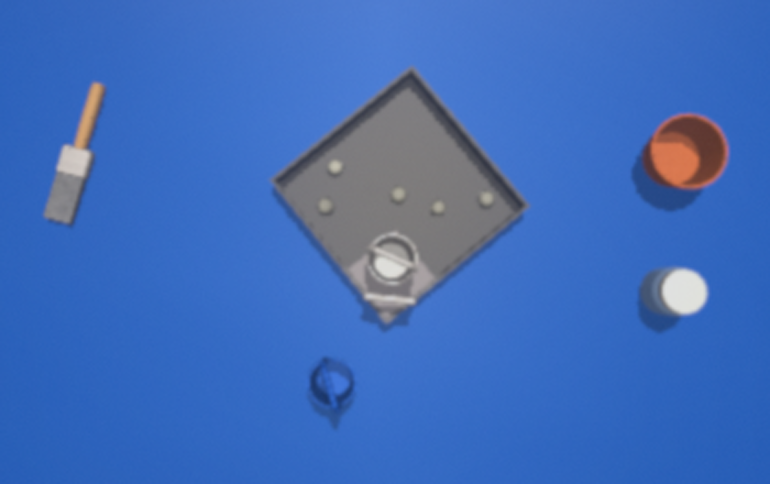

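View pics/a_top.png

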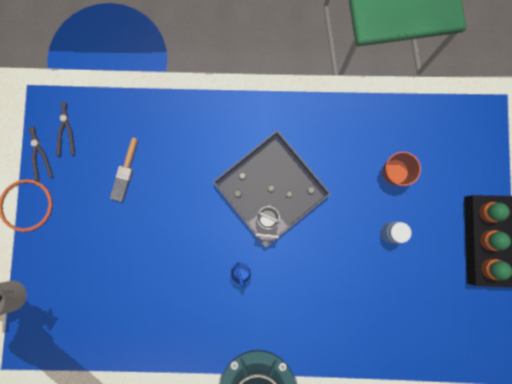

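The tray sits mid-table with its step corner towards the robot. The real pail stands on it at top (267,218) and side (244,217), and the blue look-alike is at top (241,276). The stones, jar, pot and brush are all visible. Next I'll triangulate.

```bash
cat > h.py <<'E'
import numpy as np,cv2
from scipy.spatial.transform import Rotation as Ro
def ray(p,u,v):
    K=p["K"];d=np.array([(u-K[0,2])/K[0,0],(v-K[1,2])/K[1,1]])
    s=d.copy()
    for _ in range(20): s=d/(1+p["k1"]*(s@s))
    R=p["R"];c=-R.T@p["t"];r=R.T@np.array([s[0],s[1],1.]);return c,r
def onz(p,u,v,z):
    c,r=ray(p,u,v);return c+r*(z-c[2])/r[2]
def proj(p,X):
    c=p["R"]@np.asarray(X,float)+p["t"];s=c[:2]/c[2];s=s*(1+p["k1"]*(s@s))
    return np.array([p["K"][0,0]*s[0]+p["K"][0,2],p["K"][1,1]*s[1]+p["K"][1,2]])
def tri(L):
    A=np.zeros((3,3));b=np.zeros(3)
    for p,u,v in L:
        c,r=ray(p,u,v);r=r/np.linalg.norm(r);M=np.eye(3)-np.outer(r,r);A+=M;b+=M@c
    X=np.linalg.solve(A,b)
    return X,[np.round(proj(p,X)-[u,v],1).tolist() for p,u,v in L]
E
python3 - <<'E'
import pickle;from h import *
s,t,w=[pickle.load(open(f"a_{n}.pkl","rb")) for n in("side","top","wrist")]
def c2s(x,y):return 130+x/2.4,120+y/2.4
def c2t(x,y):return 90+x/2.2,100+y/2.2
def T(n,a,b):
    X,e=tri([(s,*c2s(*a)),(t,*c2t(*b))]);print(n,X.round(),e)
# tray outer rim corners (z45)
T("rim far",(456,192),(412,69));T("rim right",(425,355),(526,206));T("rim left",(278,166),(274,182));
T("bar end L",(230,243),(366,297));T("bar end R",(250,274),(414,301))
T("pailhandle L",(268,182),(370,247));
for n,b,z in [("far",(412,69),45),("right",(526,206),45),("left",(274,182),45),("near",(387,325),45),("barL",(366,297),92),("barR",(414,301),92),("pail rim c",(392,258),115)]:
    print(n,onz(t,*c2t(*b),z).round())
for n,a,z in [("far",(456,192),45),("right",(425,355),45),("left",(278,166),45),("near",(219,300),45),("pail rim c",(274,230),115)]:
    print("side",n,onz(s,*c2s(*a),z).round())
for n,b in [("jar",(683,291)),("pot",(688,150)),("blue",(332,384)),("brush",(80,150))]: print(n,onz(t,*c2t(*b),60).round())
R=Ro.from_rotvec([0.34233263,1.54362846,-0.34588014]).as_matrix();print(R.round(3))
c=-w["R"].T@w["t"];print("cam in tool",(R.T@(c-[307.7,655.5,230.1])).round(1),"axes",(R.T@w["R"].T).round(2))
E
```

```text
rim far [758. -42.  46.] [[-0.2, 0.0], [0.1, -0.1]]
rim right [ 576. -204.   10.] [[0.2, -0.0], [-0.1, 0.1]]
rim left [600. 141.  41.] [[-0.6, 0.1], [0.4, -0.6]]
bar end L [449.  12.  89.] [[-0.9, 0.1], [0.5, -0.8]]
bar end R [443. -48.  93.] [[0.2, -0.0], [-0.1, 0.1]]
pailhandle L [508.  10. 156.] [[0.1, -0.0], [-0.1, 0.1]]
far [758. -42.  45.]
right [ 573. -198.   45.]
left [598. 142.  45.]
near [410. -15.  45.]
barL [447.  13.  92.]
barR [443. -48.  92.]
pail rim c [497. -18. 115.]
side far [759. -41.  45.]
side right [ 556. -224.   45.]
side left [599. 136.  45.]
side near [412. -23.  45.]
side pail rim c [492. -24. 115.]
jar [ 465. -400.   60.]
pot [ 652. -409.   60.]
blue [333.  55.  60.]
brush [633. 401.  60.]
[[-0.001  0.425  0.905]
 [-0.002  0.905 -0.425]
 [-1.    -0.002  0.   ]]
cam in tool [-143.6    1.   -81.1] axes [[-0.   -0.32  0.95]
 [ 1.   -0.    0.  ]
 [-0.    0.95  0.32]]
```

Emit:
{"op": "arm_command", "data": {
  "commands": [
    [[-1.6,-21.3,18.2,14.7,1],[-1.6,-21.3,18.2,14.7,1],[-1.6,-21.3,18.2,14.7,1],[-1.6,-21.3,18.2,14.7,1],[-1.6,-21.3,18.2,14.7,1],[-1.6,-21.3,18.2,14.7,1],[-1.6,-21.3,18.2,14.7,1],[-1.6,-21.3,18.2,14.7,1],[-1.6,-21.3,18.2,14.7,1],[-1.6,-21.3,18.2,14.7,1],[-1.6,-21.3,18.2,14.7,1],[-1.6,-21.3,18.2,14.7,1],[-1.6,-21.3,18.2,14.7,1],[-1.6,-21.3,18.2,14.7,1],[-1.6,-21.3,18.2,14.7,1],[-1.6,-21.3,18.2,14.7,1],[-1.6,-21.3,18.2,14.7,1],[-1.6,-21.3,18.2,14.7,1],[-1.6,-21.3,18.2,14.7,1],[-1.6,-21.3,18.2,14.7,1]]
  ]
}}

```text
time_s: 3.17
ee_pos: [493.5, -18.5, 271.3]
orientation: [1.503, 0.989, -1.503]
contact_force: [-0.6, 0.2, 0.6]
width: 85.5
```

```bash
python3 - <<'E'
from bench import status,get_image,find_in
import cv2,pickle
p=get_image("wrist");cv2.imwrite("pics/b_wrist.png",p["frame"][:,:,::-1]);s=status.read_state();p["st"]=s;pickle.dump(p,open("b_wrist.pkl","wb"))
print(s["ee_pos"],s["joints"].round(2))
E
```

```text
[493.36568314 -17.64873203 271.10175956] [-0.54  0.29  0.6   2.1  -0.22  0.82 -0.21]
```

View pics/b_wrist.png

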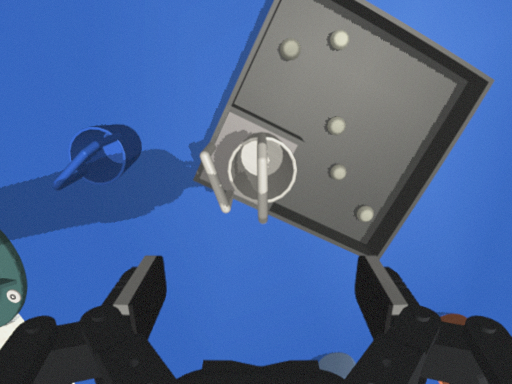

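The wrist view shows the pail handle running (263,137) to (264,219), parallel to the jaw gap and nearly on its centre line. The tray bar runs (206,153) to (227,211).

```bash
python3 - <<'E'
import pickle;from h import *
s,t,w=[pickle.load(open(f,"rb")) for f in("a_side.pkl","a_top.pkl","b_wrist.pkl")]
def c2t(x,y):return 90+x/2.2,100+y/2.2
def c2s(x,y):return 130+x/2.4,120+y/2.4
st=w["st"];R=Ro.from_rotvec(st["orientation"]).as_matrix();print(R.round(3))
for n,a,z in [("phA",(263,138),167),("phB",(264,219),167),("barA",(207,154),92),("barB",(227,210),92),("rim c",(263,170),115),("near corner",(195,178),45),("right... far",(491,81),45)]:
    X=onz(w,*a,z);print(n,X.round(1),"tool",(R.T@(X-st["ee_pos"])).round(1))
# handle ends: tri top+wrist
for n,wa,tb,sa in [("handle A(far -y)",(263,138),(416,266),None),("handle B",(264,219),(370,247),(268,182)),("barA",(207,154),(414,301),(250,300)),("barB",(227,210),(366,297),(227,243))]:
    L=[(w,*wa),(t,*c2t(*tb))]
    if sa: L.append((s,*c2s(*sa)))
    X,e=tri(L);print(n,X.round(1),e)
d=w["depth"]
for u,v in [(263,150),(264,180),(263,210),(216,180),(263,152)]:
    print((u,v),d[v-1:v+2,u-2:u+3].min(), (lambda c:c)(0))
E
```

```text
[[-0.001  0.919 -0.394]
 [ 0.001 -0.394 -0.919]
 [-1.    -0.001 -0.   ]]
phA [512.   18.6 167. ] tool [104.1   3.  -40.6]
phB [487.4 -41.1 167. ] tool [104.1   3.8  24. ]
barA [451.5  14.5  92. ] tool [179.2 -51.  -12.9]
barB [444.6 -46.4  92. ] tool [179.1 -33.3  45.7]
rim c [497.5 -16.4 115. ] tool [156.1   3.5  -2.7]
near corner [415.6 -11.3  45. ] tool [226.2 -73.7  24.9]
right... far [760.  -38.7  45. ] tool [225.9 253.6 -85.7]
handle A(far -y) [ 490.7  -66.  -347.4] [[4.2, 1.2], [-1.6, 1.9]]
handle B [496.7 -12.1 191.6] [[-3.7, -26.3], [8.2, 4.0], [0.6, -3.9]]
barA [442.7 -24.7  23.8] [[16.2, 20.4], [-9.0, -0.4], [-2.9, 0.7]]
barB [445.5 -11.5 122.9] [[-18.4, -20.7], [8.9, 0.9], [2.8, -3.2]]
(263, 150) 251.12167 0
(264, 180) 251.13737 0
(263, 210) 259.90622 0
(216, 180) 329.98868 0
(263, 152) 250.16287 0
```

```bash
python3 - <<'E'
import pickle;from h import *
s,t,w=[pickle.load(open(f,"rb")) for f in("a_side.pkl","a_top.pkl","b_wrist.pkl")]
def c2t(x,y):return 90+x/2.2,100+y/2.2
def c2s(x,y):return 130+x/2.4,120+y/2.4
st=w["st"];R=Ro.from_rotvec(st["orientation"]).as_matrix()
for n,wa,tb in [("handle A",(263,138),(370,247)),("handle B",(264,219),(416,266)),("barA",(207,154),(366,297)),("barB",(227,210),(414,301))]:
    X,e=tri([(w,*wa),(t,*c2t(*tb))]);print(n,X.round(1),e,(R.T@(X-st["ee_pos"])).round(1))
def dp(p,u,v,win=2):
    D=p["depth"][v-win:v+win+1,u-win:u+win+1];z=D[D>0].min();c,r=ray(p,u,v);Rz=p["R"][2]@r;return c+r*z/Rz
for u,v in [(263,150),(263,160),(264,180),(263,200),(263,210),(212,168),(216,182),(222,196)]:
    X=dp(w,u,v);print(u,v,X.round(1),(R.T@(X-st["ee_pos"])).round(1))
E
```

```text
handle A [509.4   9.9 111.9] [[0.6, 0.1], [-0.1, 0.2]] [159.2   4.1 -31.5]
handle B [485.9 -46.5 154.2] [[0.7, 0.1], [-0.1, 0.2]] [116.9   4.6  29.5]
barA [447.   12.7  74.1] [[-0.6, -0.4], [0.2, -0.1]] [197.  -54.4  -9.5]
barB [443.2 -48.4  86. ] [[0.1, 0.0], [-0.0, 0.0]] [185.1 -33.8  48.1]
263 150 [508.5  10.2 166.4] [104.7   3.  -31.5]
263 160 [505.9   4.4 172.1] [ 99.1   2.9 -25.2]
264 180 [500.6  -9.8 172.6] [ 98.5   3.7 -10. ]
263 200 [493.6 -24.4 171.8] [99.3  3.   6.2]
263 210 [490.4 -32.  171.7] [99.4  3.  14.4]
212 168 [451.1   0.8  97.4] [173.7 -45.9  -0.2]
216 182 [448.6 -13.6  97.5] [173.7 -42.6  14. ]
222 196 [448.  -28.8  98.6] [172.5 -37.1  28.2]
```

```bash
python3 - <<'E'
import pickle;from h import *
w=pickle.load(open("b_wrist.pkl","rb"))
st=w["st"];R=Ro.from_rotvec(st["orientation"]).as_matrix()
for v in list(range(132,226,4)):
    D=w["depth"][v,256:272].copy();D[D==0]=9e9;u=256+int(D.argmin());c,r=ray(w,u,v);X=c+r*D.min()/(w["R"][2]@r)
    print(v,u,X.round(1),(R.T@(X-st["ee_pos"])).round(1))
E
```

```text
132 256 [500.9   9.5  47.8] [223.3  -3.6 -27.8]
136 262 [509.6  14.1 125.1] [146.    2.5 -35.5]
140 262 [509.5  14.2 145.8] [125.3   2.4 -35.6]
144 263 [509.8  13.3 160. ] [111.1   3.  -34.9]
148 264 [509.6  10.8 163.6] [107.5   3.8 -32.5]
152 261 [506.5   9.5 166.9] [104.2   1.5 -30.1]
156 262 [506.3   7.1 170.1] [101.    2.2 -27.8]
160 262 [505.2   4.6 171.4] [ 99.8   2.2 -25. ]
164 264 [505.3   1.1 170.7] [100.4   3.7 -21.8]
168 262 [502.8  -0.9 171.8] [ 99.3   2.2 -19.1]
172 261 [500.8  -3.8 170.5] [100.6   1.5 -15.7]
176 263 [501.   -7.1 171.1] [100.    3.  -12.7]
180 263 [499.8  -9.9 171.1] [100.    3.   -9.6]
184 262 [497.9 -12.5 171.2] [99.9  2.2 -6.5]
188 264 [498.1 -15.8 172. ] [99.1  3.7 -3.5]
192 262 [495.4 -18.3 171.2] [99.9  2.2 -0.1]
196 263 [494.9 -21.5 171.7] [99.4  3.   3. ]
200 264 [494.2 -24.9 171.3] [99.8  3.7  6.4]
204 263 [492.2 -27.7 171.1] [100.    3.    9.7]
208 264 [491.6 -30.9 171.2] [99.9  3.8 12.9]
212 262 [488.9 -33.5 170.9] [100.2   2.2  16.4]
216 262 [487.9 -35.9 172.9] [98.2  2.2 18.9]
220 263 [486.4 -41.4 167.5] [103.6   3.   24.6]
224 261 [ 454.9 -111.6    1.2] [269.9   2.  101.6]
```

Emit:
{"op": "arm_command", "data": {
  "commands": [
    [[0,0.12,-0.16,0,1],[0.6,0.12,-0.16,0,1],[1.2,0.12,-0.16,0,1],[1.8,0.12,-0.16,0,1],[2.4,0.12,-0.16,0,1],[3.0,0.12,-0.16,0,1],[3.6,0.12,-0.16,0,1],[4.1,0.12,-0.16,0,1],[4.5,0.12,-0.16,0,1],[4.7,0.12,-0.16,0,1],[4.85,0.12,-0.16,0,1],[4.9,0.12,-0.16,0,1],[4.9,0.12,-0.16,0,1]]
  ]
}}

```text
time_s: 4.3
ee_pos: [498.3, -16.3, 148.9]
orientation: [1.503, 0.988, -1.502]
contact_force: [0.1, 0.1, -0.1]
width: 85.2
```

```bash
python3 - <<'E'
from bench import status,get_image
import cv2,pickle
p=get_image("wrist");cv2.imwrite("pics/c_wrist.png",p["frame"][:,:,::-1]);s=status.read_state();print(s["ee_pos"],s["contact_force"])
E
```

```text
[498.41659854 -16.44689252 149.18296586] [-0.02504716 -0.60496887 -0.26327133]
```

View pics/c_wrist.png

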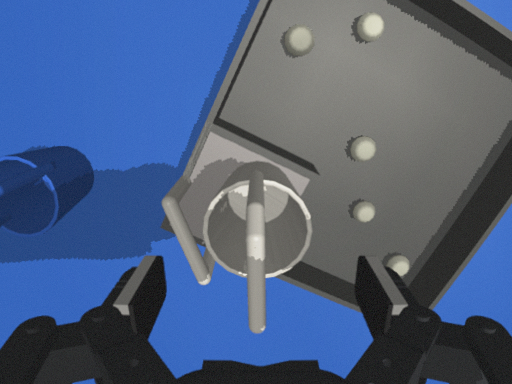

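The handle is centred between the pads: its column is 257 and the pads are at 160 and 360. Closing now.

Emit:
{"op": "arm_command", "data": {
  "commands": [
    [[0,0,0,0,-1],[0,0,0,0,-1],[0,0,0,0,-1],[0,0,0,0,-1],[0,0,0,0,-1],[0,0,0,0,-1],[0,0,0,0,-1],[0,0,0,0,-1],[0,0,0,0,-1],[0,0,0,0,-1]]
  ],
  "force": 60
}}

```text
time_s: 5.18
ee_pos: [498.0, -16.4, 149.0]
orientation: [1.503, 0.988, -1.503]
contact_force: [-0.7, 0.6, 4.2]
width: 5.5
```

```bash
python3 - <<'E'
from bench import status,get_image
import cv2,pickle
p=get_image("wrist");cv2.imwrite("pics/d_wrist.png",p["frame"][:,:,::-1]);s=status.read_state();print(s["ee_pos"],s["contact_force"],s["width"])
E
```

```text
[497.97667268 -16.44396013 148.94827815] [-1.63807698  0.46138633  4.17423726] 5.894075385095358
```

View pics/d_wrist.png

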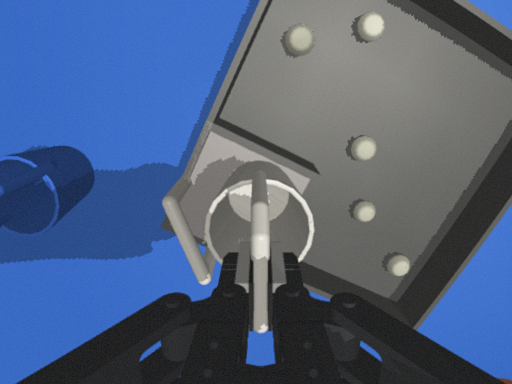

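The bar sits well between the pads, so I'll lift straight up.

Emit:
{"op": "arm_command", "data": {
  "commands": [
    [[-0.1,0,0,0,-1],[-0.2,0,0,0,-1],[-0.4,0,0,0,-1],[-0.6,0,0,0,-1],[-0.9,0,0,0,-1],[-1.2,0,0,0,-1],[-1.6,0,0,0,-1],[-2.0,0,0,0,-1],[-2.4,0,0,0,-1],[-2.8,0,0,0,-1],[-3.1,0,0,0,-1],[-3.2,0,0,0,-1]]
  ]
}}

```text
time_s: 6.23
ee_pos: [498.9, -16.6, 230.5]
orientation: [1.505, 0.987, -1.5]
contact_force: [0.1, -0.2, -2.3]
width: 6.1
```

```bash
python3 - <<'E'
from bench import status,get_image
import cv2,pickle
p=get_image("wrist");cv2.imwrite("pics/e_wrist.png",p["frame"][:,:,::-1]);s=status.read_state();print(s["ee_pos"],s["contact_force"],s["width"])
q=get_image("side");cv2.imwrite("pics/e_side.png",cv2.resize(q["frame"][120:370,130:430,::-1],None,fx=2.4,fy=2.4))
E
```

```text
[498.8009655  -16.55663056 230.20982181] [ 0.35154103  0.30858172 -2.41273815] 5.842686933092363
```

View pics/e_wrist.png

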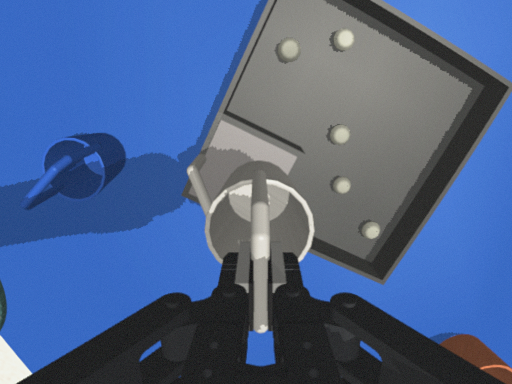

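View pics/e_side.png

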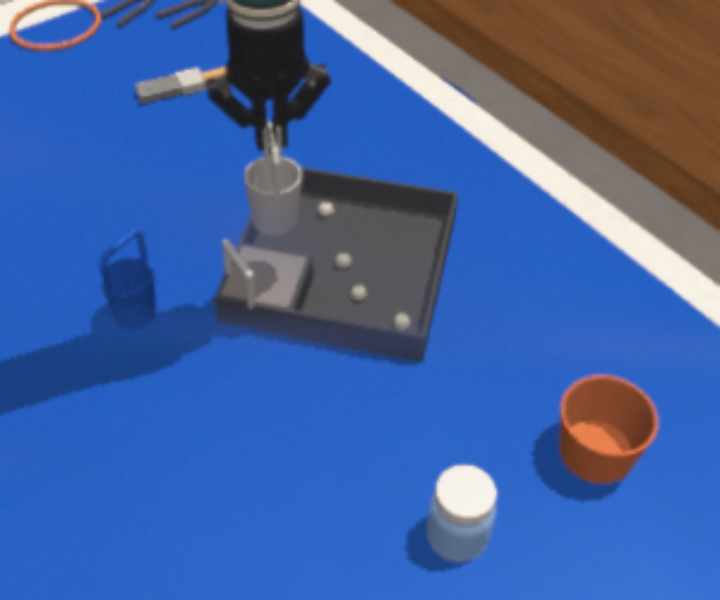

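The pail is hanging upright (2.4 N) and the tray hasn't moved. Carrying it to the right of the tray, to about (450,-220).

Emit:
{"op": "arm_command", "data": {
  "commands": [
    [[0,0.05,0.25,0,-1],[0,0.15,0.8,0,-1],[0,0.3,1.6,0,-1],[0,0.45,2.5,0,-1],[0,0.6,3.4,0,-1],[0,0.75,4.3,0,-1],[0,0.9,5.2,0,-1],[0,1.05,6.1,0,-1],[0,1.2,6.9,0,-1],[0,1.35,7.5,0,-1],[0,1.4,8.0,0,-1],[0,1.45,8.25,0,-1],[0,1.45,8.25,0,-1],[0,1.45,8.25,0,-1]]
  ]
}}

```text
time_s: 7.5
ee_pos: [449.2, -220.1, 228.4]
orientation: [1.503, 0.989, -1.504]
contact_force: [-0.3, -0.2, -2.5]
width: 5.5
```

Emit:
{"op": "arm_command", "data": {
  "commands": [
    [[0.3,0,0,0,-1],[0.8,0,0,0,-1],[1.4,0,0,0,-1],[2.0,0,0,0,-1],[2.6,0,0,0,-1],[3.2,0,0,0,-1],[3.7,0,0,0,-1],[4.1,0,0,0,-1],[4.4,0,0,0,-1],[4.6,0,0,0,-1],[4.7,0,0,0,-1],[4.7,0,0,0,-1]]
  ]
}}

```text
time_s: 8.5
ee_pos: [449.6, -220.1, 111.0]
orientation: [1.502, 0.989, -1.503]
contact_force: [-0.9, -1.1, -3.0]
width: 5.9
```

```bash
python3 - <<'E'
from bench import status,get_image
import cv2,pickle
q=get_image("side");cv2.imwrite("pics/f_side.png",cv2.resize(q["frame"][120:370,130:430,::-1],None,fx=2.4,fy=2.4));s=status.read_state();print(s["ee_pos"],s["contact_force"],s["width"])
E
```

```text
[ 449.81802506 -220.34090812  111.39246747] [ 0.27307012 -0.54577948 -1.04469724] 5.498811059430531
```

View pics/f_side.png

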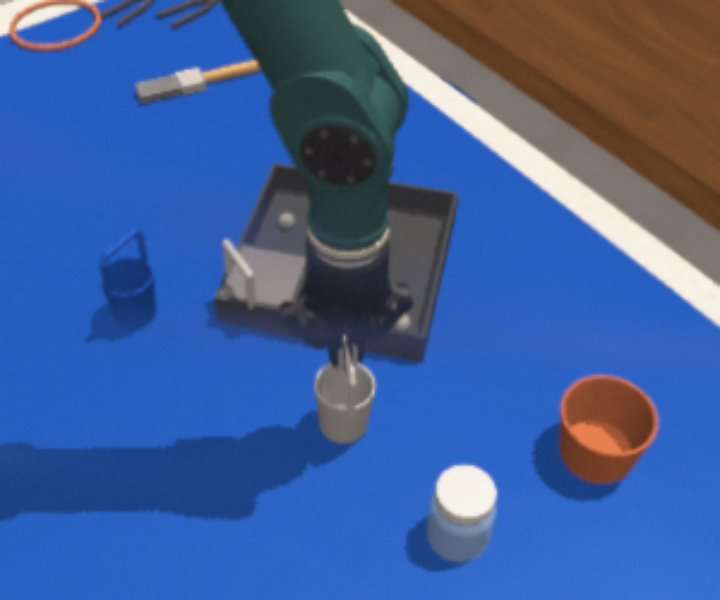

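The pail hangs just clear of the table, free of the tray and jar. Lowering in small steps.

Emit:
{"op": "arm_command", "data": {
  "commands": [
    [[0.04,0,0,0,-1],[0.08,0,0,0,-1],[0.12,0,0,0,-1],[0.16,0,0,0,-1],[0.2,0,0,0,-1],[0.23,0,0,0,-1],[0.26,0,0,0,-1],[0.26,0,0,0,-1]]
  ]
}}

```text
time_s: 9.22
ee_pos: [449.5, -220.2, 104.7]
orientation: [1.503, 0.988, -1.503]
contact_force: [-0.5, -0.1, -2.2]
width: 5.7
```

Emit:
{"op": "arm_command", "data": {
  "commands": [
    [[0.02,0,0,0,-1],[0.04,0,0,0,-1],[0.06,0,0,0,-1],[0.06,0,0,0,-1]]
  ]
}}

```text
time_s: 9.55
ee_pos: [449.7, -220.4, 104.0]
orientation: [1.503, 0.988, -1.502]
contact_force: [-1.6, 0.9, 4.3]
width: 5.7
```

The pail is down: force reads +4.3 N. Releasing.

Emit:
{"op": "arm_command", "data": {
  "commands": [
    [[0,0,0,0,-0.7],[0,0,0,0,-0.5],[0,0,0,0,-0.2],[0,0,0,0,0.2],[0,0,0,0,0.5],[0,0,0,0,0.5],[0,0,0,0,0.5],[0,0,0,0,0.5]]
  ]
}}

```text
time_s: 10.22
ee_pos: [449.6, -220.3, 103.3]
orientation: [1.503, 0.988, -1.503]
contact_force: [-0.8, 0.5, 0.0]
width: 64.5
```

```bash
python3 - <<'E'
from bench import status,get_image
import cv2,pickle
q=get_image("wrist");cv2.imwrite("pics/g_wrist.png",q["frame"][:,:,::-1]);s=status.read_state();print(s["ee_pos"],s["contact_force"],s["width"])
E
```

```text
[ 449.59379655 -220.32598416  103.28804912] [-0.95486906  0.07910892  0.05528512] 64.37578761917
```

View pics/g_wrist.png

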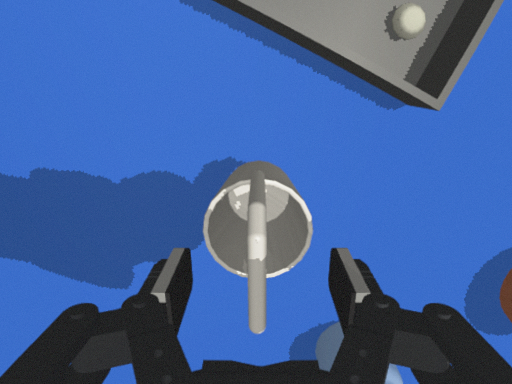

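The pail is standing upright and released, with its handle centred between the open pads. I'll go up and over to the tray bar.

Emit:
{"op": "arm_command", "data": {
  "commands": [
    [[-0.3,0,0,0,0.5],[-0.9,0,0,0,0.5],[-1.8,0,0,0,0.5],[-2.8,0,0,0,0.5],[-4.0,0,0,0,0.5],[-5.0,-0.2,-0.5,-0.3,0.5],[-5.0,-0.8,-1.8,-0.8,0.5],[-5.0,-1.3,-3.0,-1.3,0.5],[-5.0,-1.8,-4.2,-1.8,0.5],[-5.0,-2.4,-5.4,-2.3,0.5],[-5.0,-2.9,-6.5,-2.8,0.5],[-4.5,-3.2,-7.2,-3.1,0.5],[-4.0,-3.3,-7.43,-3.1,0.5],[-4.0,-3.3,-7.43,-3.1,0.5],[-4.0,-3.3,-7.43,-3.1,0.5],[-4.0,-3.3,-7.43,-3.1,0.5]]
  ]
}}

```text
time_s: 11.6
ee_pos: [447.7, -18.1, 203.9]
orientation: [1.271, 1.167, -1.271]
contact_force: [-0.7, 0.1, 0.2]
width: 63.9
```

```bash
python3 - <<'E'
from bench import status,get_image
import pickle;from h import *
w=get_image("wrist");cv2.imwrite("pics/h_wrist.png",w["frame"][:,:,::-1]);st=status.read_state();w["st"]=st;pickle.dump(w,open("h_wrist.pkl","wb"))
R=Ro.from_rotvec(st["orientation"]).as_matrix();print(st["ee_pos"],st["joints"].round(2),R[:,1].round(3))
q=get_image("side");cv2.imwrite("pics/h_side.png",cv2.resize(q["frame"][120:370,130:430,::-1],None,fx=2.4,fy=2.4))
u,v=np.meshgrid(np.arange(150,360),np.arange(60,380));z=w["depth"][60:380,150:360]
out=[]
for uu,vv,zz in zip(u.ravel(),v.ravel(),z.ravel()):
    if zz<=0: continue
    c,r=ray(w,uu,vv);X=c+r*zz/(w["R"][2]@r)
    if 80<X[2]<104: out.append([*X,uu,vv])
o=np.array(out);print(len(o),np.percentile(o[:,2],[5,50,95,99]));
T=(o[:,:3]-st["ee_pos"])@R
for a in range(-60,61,5):
    m=(T[:,2]>=a)&(T[:,2]<a+5)
    if m.sum()>3: print(a,m.sum(),T[m].mean(0).round(1),T[m][:,0].min().round(1), o[m][:,:3].mean(0).round(1))
E
```

```text
[447.89567869 -18.29791327 204.0524521 ] [-0.44  0.32  0.48  2.25 -0.25  0.62  0.13] [ 0.996 -0.085  0.001]
1166 [87.2556961  95.58767306 97.32312867 98.3106402 ]
-40 53 [114.6  -1.9 -36.1] 107.6 [449.2  17.8  89.4]
-35 91 [109.1  -1.8 -32.6] 106.6 [449.   14.3  95. ]
-30 84 [108.5  -1.6 -27.6] 106.3 [448.8   9.3  95.5]
-25 85 [108.6  -1.6 -22.5] 105.8 [448.4   4.2  95.5]
-20 81 [108.6  -1.5 -17.4] 105.7 [448.   -0.8  95.5]
-15 81 [108.4  -1.5 -12.5] 105.6 [447.6  -5.7  95.6]
-10 81 [108.4  -1.6  -7.5] 106.5 [447.  -10.8  95.6]
-5 77 [108.4  -1.4  -2.5] 106.3 [446.8 -15.7  95.6]
0 77 [108.5  -1.6   2.5] 106.2 [446.2 -20.7  95.5]
5 78 [108.6  -1.6   7.5] 106.0 [445.8 -25.6  95.5]
10 78 [108.6  -1.7  12.6] 105.7 [445.3 -30.7  95.5]
15 70 [108.6  -1.3  17.5] 105.7 [445.2 -35.6  95.5]
20 71 [108.5  -1.1  22.6] 106.6 [445.  -40.7  95.5]
25 39 [108.6  -1.4  26.8] 106.9 [444.4 -44.9  95.4]
```

View pics/h_wrist.png

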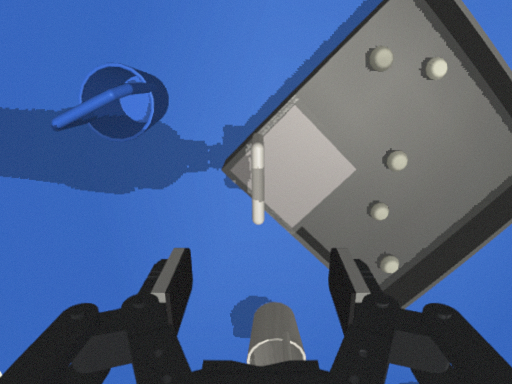

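View pics/h_side.png

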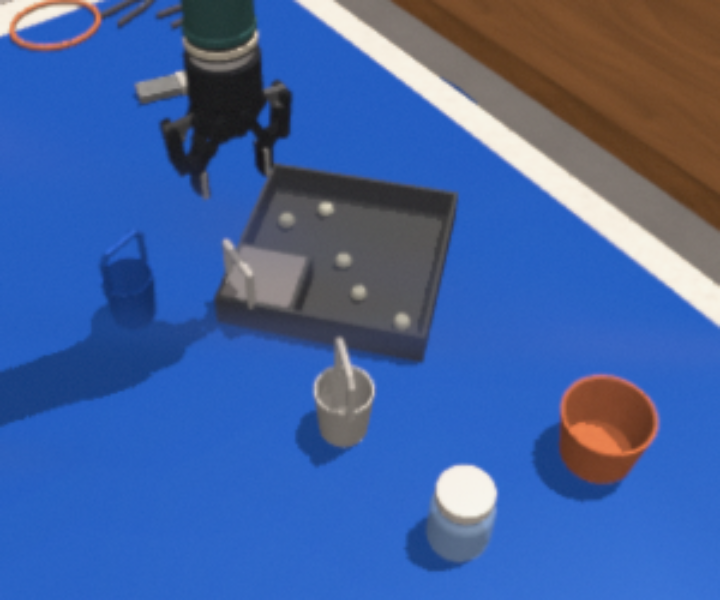

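The pail stands upright beside the tray, and all five stones are still in place. The bar, (258,145) to (258,222) in the wrist view, is parallel to the pads. Its axis is at z about 92.5, 111.5 mm ahead of the TCP. Going down.

Emit:
{"op": "arm_command", "data": {
  "commands": [
    [[0.3,-0.06,-0.16,0,0.5],[0.9,-0.06,-0.16,0,0.5],[1.6,-0.06,-0.16,0,0.5],[2.3,-0.06,-0.16,0,0.5],[3.0,-0.06,-0.16,0,0.5],[3.6,-0.06,-0.16,0,0.5],[4.1,-0.06,-0.16,0,0.5],[4.5,-0.06,-0.16,0,0.5],[4.8,-0.06,-0.16,0,0.5],[5.0,-0.06,-0.16,0,0.5],[5.15,-0.06,-0.16,0,0.5],[5.2,-0.06,-0.16,0,0.5],[5.2,-0.06,-0.16,0,0.5]]
  ]
}}

```text
time_s: 12.78
ee_pos: [446.4, -13.0, 73.3]
orientation: [1.27, 1.169, -1.27]
contact_force: [-0.3, 0.0, -0.5]
width: 64.0
```

```bash
python3 - <<'E'
from bench import status,get_image
import cv2,pickle
q=get_image("wrist");cv2.imwrite("pics/i_wrist.png",q["frame"][:,:,::-1]);s=status.read_state();print(s["ee_pos"],s["contact_force"],s["width"],s["joints"].round(2))
E
```

```text
[446.50905078 -12.979571    73.5209201 ] [ 1.02966222  0.19575161 -0.14098135] 64.12946712184835 [-0.25  0.56  0.24  2.34 -0.46  0.29  0.31]
```

View pics/i_wrist.png

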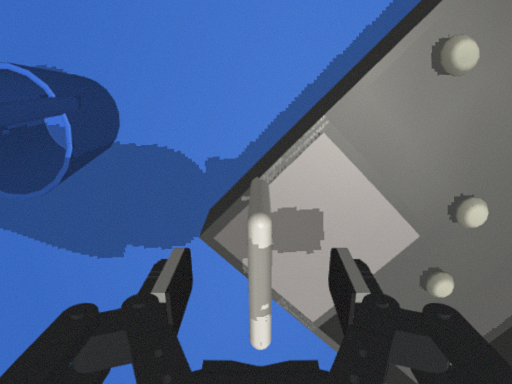

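The bar is centred between the pads at column 260. Closing.

Emit:
{"op": "arm_command", "data": {
  "commands": [
    [[0,0,0,0,-1],[0,0,0,0,-1],[0,0,0,0,-1],[0,0,0,0,-1],[0,0,0,0,-1],[0,0,0,0,-1],[0,0,0,0,-1],[0,0,0,0,-1],[0,0,0,0,-1]]
  ],
  "force": 60
}}

```text
time_s: 13.58
ee_pos: [446.3, -12.9, 73.6]
orientation: [1.27, 1.169, -1.269]
contact_force: [-0.9, -0.3, 6.2]
width: 8.0
```

```bash
python3 - <<'E'
from bench import status,get_image
from h import *
s=status.read_state();print(s["ee_pos"],s["contact_force"],s["width"],s["ft_torque"])
R=Ro.from_rotvec(s["orientation"]).as_matrix();print(R.round(3))
# arc plan: grasp point g; pivot far corner outer underside
r=np.hypot(225.5*2**.5,92);a0=np.arctan2(92,225.5*2**.5)
for a in range(0,41,4):
    b=a0+np.radians(a);print(a,"fwd(y) %.2f up(-x) %.2f"%((r*np.cos(a0)-r*np.cos(b))/25,(r*np.sin(b)-92)/25))
E
```

```text
[446.33241697 -12.87340249  73.60352014] [-0.87518374 -0.27716641  6.24757756] 7.9815826809277715 [0.04819799 0.1241649  0.04770113]
[[ 0.     0.997 -0.082]
 [ 0.    -0.082 -0.997]
 [-1.     0.    -0.   ]]
0 fwd(y) 0.00 up(-x) -0.00
4 fwd(y) 0.29 up(-x) 0.88
8 fwd(y) 0.64 up(-x) 1.74
12 fwd(y) 1.04 up(-x) 2.57
16 fwd(y) 1.51 up(-x) 3.37
20 fwd(y) 2.03 up(-x) 4.14
24 fwd(y) 2.60 up(-x) 4.87
28 fwd(y) 3.22 up(-x) 5.56
32 fwd(y) 3.89 up(-x) 6.20
36 fwd(y) 4.60 up(-x) 6.80
40 fwd(y) 5.35 up(-x) 7.34
```

Gripped (8.0 mm). Tilting along the arc about the low corner, first to 20°.

Emit:
{"op": "arm_command", "data": {
  "commands": [
    [[-0.2,0.06,0,0,-1],[-0.44,0.14,0,0,-1],[-0.66,0.21,0,0,-1],[-0.88,0.29,0,0,-1],[-1.1,0.37,0,0,-1],[-1.31,0.46,0,0,-1],[-1.53,0.55,0,0,-1],[-1.74,0.64,0,0,-1],[-1.95,0.74,0,0,-1],[-2.16,0.84,0,0,-1],[-2.37,0.94,0,0,-1],[-2.57,1.04,0,0,-1],[-2.77,1.15,0,0,-1],[-2.97,1.27,0,0,-1],[-3.17,1.39,0,0,-1],[-3.37,1.51,0,0,-1],[-3.56,1.64,0,0,-1],[-3.76,1.77,0,0,-1],[-3.95,1.9,0,0,-1],[-4.14,2.03,0,0,-1]]
  ]
}}

```text
time_s: 15.25
ee_pos: [497.1, -17.2, 177.3]
orientation: [1.27, 1.169, -1.27]
contact_force: [0.1, 0.6, -3.7]
width: 7.7
```

```bash
cat > look.py <<'E'
import sys;n=sys.argv[1]
from bench import status,get_image
import cv2,pickle,numpy as np
q=get_image("side");t=get_image("top");s=status.read_state();print(s["time_s"],s["ee_pos"],s["contact_force"],s["width"],s["ft_torque"],s["joints"].round(2))
pickle.dump((q,t),open(n+".pkl","wb"))
a=cv2.resize(q["frame"][150:320,160:360,::-1],(600,510),interpolation=2)
b=cv2.resize(t["frame"][110:260,190:350,::-1],(544,510),interpolation=2)
cv2.imwrite(f"pics/{n}s.png",a);cv2.imwrite(f"pics/{n}t.png",b)
E
python3 look.py j
```

```text
15.35 [499.02435336 -17.30017515 177.89880422] [ 0.56631522 -0.25843835 -3.85957762] 8.138010033320674 [ 0.02371004  0.34908206 -0.0419567 ] [-0.39  0.42  0.44  2.17 -0.31  0.6   0.19]
```

View pics/js.png

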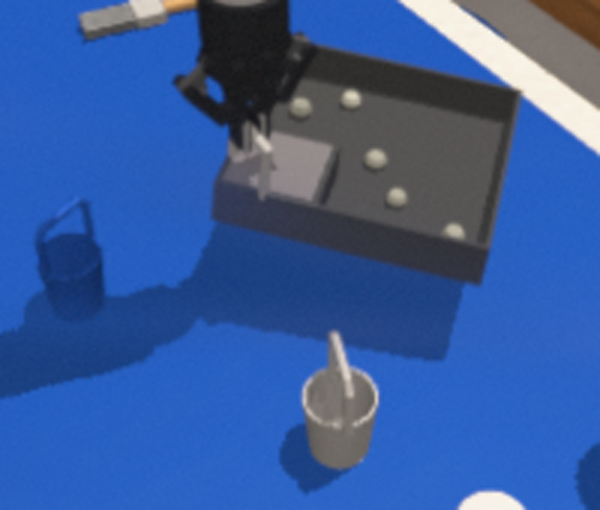

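View pics/jt.png

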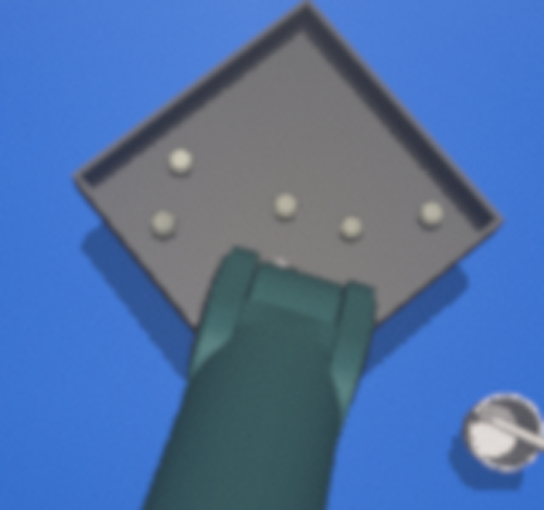

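The tray is tipping cleanly on its far corner and the stones haven't slid yet. Continuing towards 32°.

Emit:
{"op": "arm_command", "data": {
  "commands": [
    [[-0.12,0.09,0,0,-1],[-0.25,0.19,0,0,-1],[-0.37,0.28,0,0,-1],[-0.49,0.38,0,0,-1],[-0.61,0.47,0,0,-1],[-0.73,0.57,0,0,-1],[-0.85,0.67,0,0,-1],[-0.96,0.77,0,0,-1],[-1.07,0.87,0,0,-1],[-1.19,0.98,0,0,-1],[-1.3,1.08,0,0,-1],[-1.42,1.19,0,0,-1],[-1.53,1.3,0,0,-1],[-1.64,1.41,0,0,-1],[-1.74,1.52,0,0,-1],[-1.85,1.63,0,0,-1],[-1.95,1.75,0,0,-1],[-2.06,1.86,0,0,-1],[-2.06,1.86,0,0,-1],[-2.06,1.86,0,0,-1]]
  ]
}}

```text
time_s: 17.02
ee_pos: [543.4, -21.0, 228.4]
orientation: [1.27, 1.169, -1.27]
contact_force: [-0.6, -0.5, -3.7]
width: 7.7
```

```bash
python3 look.py k
```

```text
17.1167 [542.76323484 -20.92272267 228.08743145] [ 0.04784375  0.04929801 -4.08252588] 7.6153043293375 [ 0.0628432   0.35237626 -0.01046901] [-0.41  0.4   0.48  2.04 -0.26  0.76  0.15]
```

View pics/ks.png

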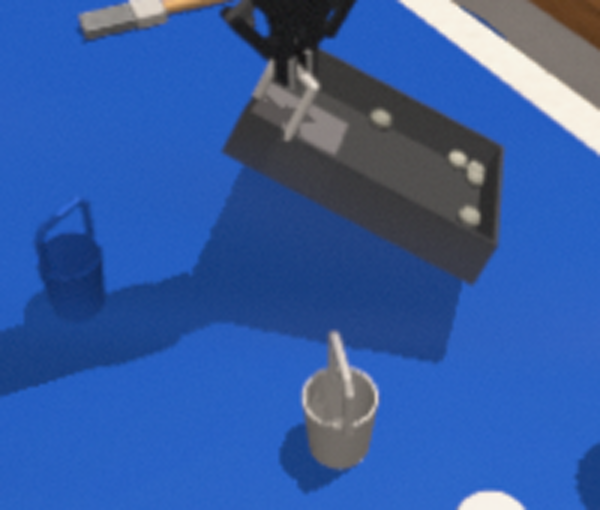

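View pics/kt.png

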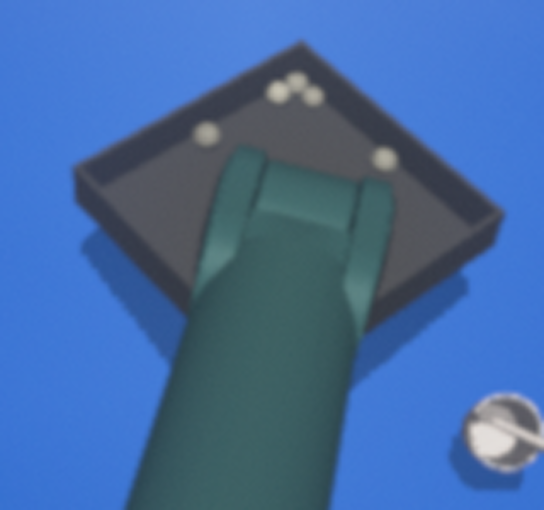

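Three stones are in the corner and two are along the walls, at top view (206,133) and (385,158). I'll wait half a second to see if they are still sliding.

Emit:
{"op": "arm_command", "data": {
  "commands": [
    [[0,0,0,0,-1],[0,0,0,0,-1],[0,0,0,0,-1],[0,0,0,0,-1],[0,0,0,0,-1],[0,0,0,0,-1]]
  ]
}}

```text
time_s: 17.62
ee_pos: [543.2, -21.0, 228.3]
orientation: [1.27, 1.169, -1.27]
contact_force: [-0.4, 0.9, -5.3]
width: 7.9
```

```bash
python3 look.py l
```

```text
17.7167 [543.16596766 -20.95659103 228.29746429] [ 0.73064498 -0.00858352 -3.82853386] 7.854783395854572 [ 0.03228476  0.33559404 -0.02445047] [-0.41  0.4   0.48  2.04 -0.26  0.76  0.15]
```

View pics/lt.png

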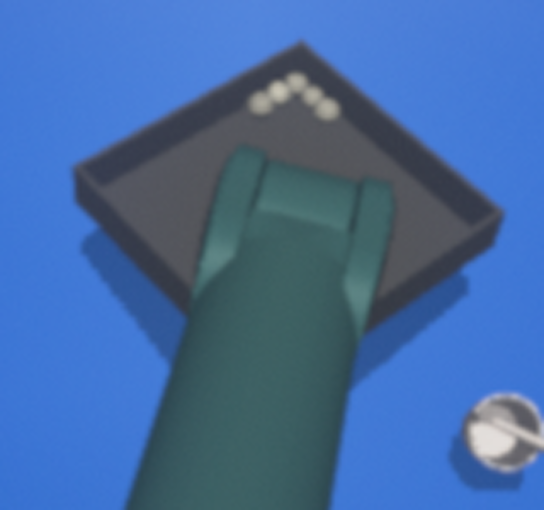

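All five stones are now packed in a V in the gathering corner (top view, 250–335, 83–110). Final check of the whole scene before handing in.

```bash
python3 - <<'E'
import pickle;from h import *
q,t=pickle.load(open("l.pkl","rb"))
cv2.imwrite("pics/l_side.png",cv2.resize(q["frame"][:,:,::-1],(800,600)));cv2.imwrite("pics/l_top.png",cv2.resize(t["frame"][:,:,::-1],(800,600)))
t0=pickle.load(open("a_top.pkl","rb"));d=np.abs(t["frame"].astype(int)-t0["frame"]).sum(2)
for n,(u,v,h) in dict(jar=(395,233,25),pot=(401,168,25),brush=(122,169,34)).items(): print(n,d[v-h:v+h,u-h:u+h].mean().round(1),d[v-h:v+h,u-h:u+h].max())
print("bg",d[40:60,300:500].mean())
# stones on tilted floor: tray frame estimate, pivot at far bottom corner
g=np.array([543.2,-21,228.3+18.7]);L=318.9
# stones pixel -> tray by depth (top)
for u,v in [(261,102),(279,91),(296,83),(312,96),(327,109)]:
    uu,vv=190+u*160/544,110+v*150/510
    D=t["depth"][int(round(vv)),int(round(uu))];c,r=ray(t,uu,vv);print((round(uu),round(vv)),(c+r*D/(t["R"][2]@r)).round())
uu,vv=190+301*160/544,110+42*150/510
c,r=ray(t,uu,vv);D=t["depth"][int(vv)+2,int(uu)];print("rim corner",(c+r*D/(t["R"][2]@r)).round())
E
```

```text
jar 23.8 43
pot 21.3 34
brush 24.2 43
bg 22.42475
(267, 140) [730. -11.  48.]
(272, 137) [742. -26.  40.]
(277, 134) [751. -42.  32.]
(282, 138) [739. -56.  38.]
(286, 142) [726. -69.  44.]
rim corner [788. -45.  37.]
```

View pics/l_side.png

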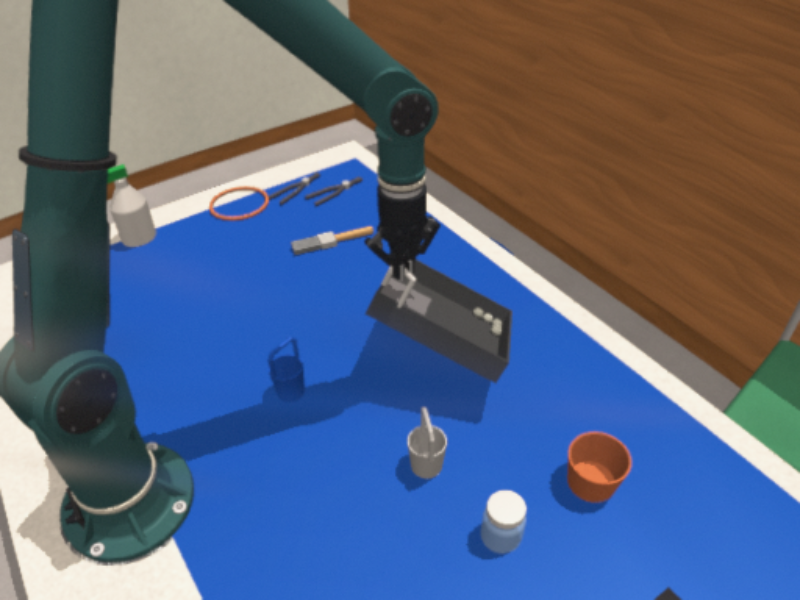

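View pics/l_top.png

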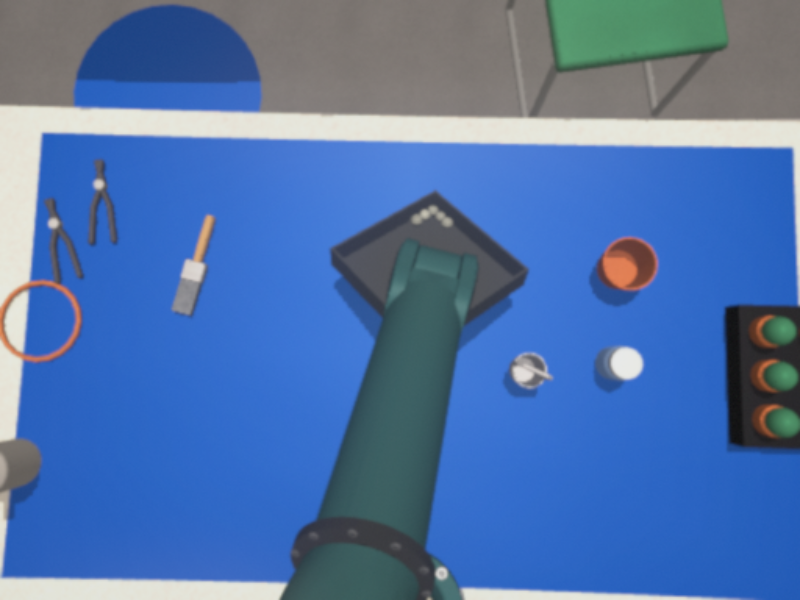

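```bash
python3 - <<'E'
from bench import job_done,status
print(job_done());s=status.read_state();print(s["time_s"],s["ee_pos"],s["contact_force"],s["width"])
E
```

```text
the job is handed in; nothing more can be done
None
the job is handed in; nothing more can be done
```

I handed the job in at about 17.7 s of the 51 s allowed; no verdict was reported.

- **Pail:** I lifted it by its handle off the step and set it down upright to the right of the tray, at about (450, -220) mm. Contact with the table was about 4 N before I let go.
- **Tray:** I gripped the bar and tipped the tray about its low corner to roughly 32°, taken from the commanded path rather than measured. The arm was still holding it there when I handed in: jaws 7.9 mm, steady pose, about 4 N of load.
- **Stones:** At first two of the five lagged along the walls. After half a second more, all five were packed together in a V in the gathering corner, with none spilled.
- **Bystanders:** The before-and-after top pictures show no change beyond image noise at the jar, clay pot and brush. I never touched the blue pail.

One check disagreed: my first hand-picked triangulations of the pail handle and bar ends were poor. I grasped by wrist-camera depth instead, and its heights (axes at about 167 mm and 92.5 mm) matched the text.

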